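Take a dishwasher tablet from the child-resistant tub to soak a stained cup

ROBOT

A 6-joint arm with a two-finger parallel gripper is mounted at the origin on a cart in front of the work surface, level with it; the furniture and walls round the work are solid. World frame = base frame: x ahead of the robot, y to its left, z up, the work surface at z = 0. Lengths are in m, angles in rad, forces in N, time in s.
With the tool pointing down it reaches from about 0.275 to 0.975 m from the base axis. Payload 8.4 kg.
Tool frame: the origin (TCP) lies midway between the tips of the shut fingers; the grasp point (between the pads) lies 19 mm behind it; z points along the fingers, y is the line along which they close (so a half turn about z gives the same grasp; the last joint's range is limited). The gripper opens to 92 mm and grips with 3 to 60 N. Pads are 20 mm wide; open, the fingers measure 128 mm over their backs; the gripper's body (75 mm by 189 mm) begins 69 mm behind the grasp point.
Start: joints at [1.184, 0.353, 1.633, -0, 1.155, -0.002], TCP at [0.235, 0.579, 0.215] pointing down, gripper open.
Joint ranges: [-2.63, 2.63], [-0.92, 2.1], [0.06, 2.66], [-1.3, 4.44], [0, 2.69], [-3.02, 3.02]. Speed limits (rad/s): [2.22, 2.22, 2.79, 3.14, 3.14, 3.14].

INTERFACE

Orientations are given as a unit quaternion [x, y, z, w].
In Python, from bench import arm, optics, ticket gives the robot as it stands.
- The arm moves only by the shell command python3 -m crank 'ROWS'. ROWS is JSON, a list of rows, each a list of 3 entries, a list of its own where there are three numbers: the finger opening in mm, from 0 to 91.9, then the shift along the tool's x, y, z in mm, then the turn about the tool's z in degrees. In form: [[claw, [x, y, z], turn], ...]. A call has 1 to 20 rows; each row is the pose to reach, as a shift and turn from the pose commanded when the call began, along the tool's axes at that moment; what a row does not reach only later rows make up. A row lasts 1/8 s, in which the tool goes at most 62.5 mm and 10.7 degrees, less where a joint would pass 70% of its speed; a pose out of reach is approached as far as the arm can. A call with a gripper value outside its range is refused whole. The fingers move at their own pace and stop on an object; the grip force is fixed at half the most. Time passes only in rows, so rows that repeat a pose let the fingers close. It gives the time, the measured TCP pose, the force, the opening and the grip force at its end, in the units of the state.
- arm.read_state(): the state, without advancing time (a new reading comes with each control period).
- optics.capture(name): name is "side" or "top" or "wrist"; returns a dict with "img" (384x512x3 uint8, blue, green, red), "mtx" (3x3 intrinsics, pixels), "k1" (the pictures are not rectified: a ray, as slopes to the right and down, at radius r is drawn at 1 + k1 r^2 times it, then the intrinsics apply), "rvec" (rotation vector, rad) and "tvec" (3), from world to camera coordinates, as OpenCV has them. Camera axes: x right, y down, z forward; pixel columns grow to the right and rows downward; lengths in m; the calibration is good to about 2 mm. A picture is of the moment at which its call begins. There is no depth.
- ticket.job_done(): hands the job in; it is judged then, once.
Trained networks look in the newest picture that a camera, given by its name, has taken for a name from the list of things; names that differ only in an ending like _2 or _b are one class to them, and where a whole thing is asked for, a point or a joint stands for the part that bears it (a point fixed in the world has none). Each returns a list of dicts, best first, with "score" (0 to 1); they miss things now and then, are a little off and sometimes report something else, mostly with a low value. They report only what shows in the picture. A call takes as long as a camera call.
- optics.recognise(camera, query): "pixel" ([column, row] in pixels, amid what is visible of it).
- optics.masks_of(camera, query): "region" (384x512 bool, what is visible of it) and "pixel" ([column, row] in pixels, amid what is visible of it).
- optics.pinpoint(camera, query): "pixel" ([column, row] in pixels: a listed point, or the origin of a listed thing).
The state is a dict: "time_s": time; "qpos": joint angles; "joint_velocities": joint speeds; "joint_efforts": joint torques, N m; "tool_pos": TCP position; "tool_rot": TCP orientation; "wrist_force": force on the tool from outside, world axes, zero at the start; "torque": the same for the moment, N m; "finger_gap": opening from 0.0 (shut) to 1.0 (fully open); "grip_force": force on a finger pad.
Only numpy, scipy, OpenCV 4.12 (cv2) and the standard library are available. Lean on these libraries where they do the work, as an engineer would, in place of code of your own. Each camera call takes 0.05 s, during which the arm holds its last target. There are 200 camera calls.

TASK

Open the child-resistant tub of dishwasher tablets: press its red cap down hard and, keeping it pressed, turn it anticlockwise until it is free, then lift it off and set it down on the worktop, grip bar up. Take the loose tablet that lies on top in the tub and put it in the stained, fruit-patterned cup near the front edge, leaving the cup upright about where it stands and the teaspoon, fork, wooden spoon and tumbler alone.

Things in the scene. Friction and masses are not known exactly. Their poses are not given: they have to be found in the camera images.
- tub: White round tub with a blue label, 115 mm across, 72 mm high to its shoulder, heavy, on a non-slip foot: it does not move. Origin: centre of its underside, z up. The neck rises from the shoulder, 84 mm across, with three outward lugs (93 mm across). A red dot on the shoulder at the tub's +x marks closed; a green dot 60 degrees anticlockwise of it, seen from above, marks open.
- tub_mouth (a point): Centre of the tub's mouth at rim height, 100 mm above its underside; the mouth is 78 mm across inside. The tub is full of tightly packed tablets that do not come out; their tops form a flat bed 8 mm below the rim. Wall cabinets hang over the back of the worktop, from about x = 0.55 m on and 0.5 m up: keep the wrist in front of them.
- cap: Red ribbed round cap, 102 mm across, 80 g, flat top 38 mm above its underside. On the top a raised grip bar: 14 mm thick (cap's y), 62 mm long (cap's x), 16 mm high. Origin: centre of its open underside, z up, x along the bar to the white arrow. At the start it is locked on the tub, underside 84 mm above the worktop, arrow at the red dot within 3 degrees.
- cap_arrow (a point): The white arrow on the cap's flat top, on the bar's line, 38 mm from the cap's axis, 38 mm above its underside. The pressed cap turns easily, anticlockwise seen from above; the cap is free to lift off from 33 to 89 degrees of turn (green dot: 60). Fingertips fit on the flat top on both sides of the bar: they press there while the bar between them is turned.
- collar_spring (a joint): Travel (m) of the grey sprung collar under the cap's skirt, which pushes the cap up: about 0 with the cap locked at rest, growing as the cap is pressed, 0.009 at the bottom. 4 N at rest, 1.4 N more per mm. Teeth stop the cap from turning unless it is pressed down about 6 mm (12.5 N); at the bottom it takes 16.5 N.
- tablet: The one loose dishwasher tablet, white with a light blue upper layer, 34 (x) by 24 (y) by 16 (z) mm, 20 g. Origin: centre of its underside. It lies flat on the packed tablets under the cap, near the middle, its underside 92 mm above the worktop and its top 8 mm above the tub's rim: take it with the very fingertips, staying above the rim.
- stained_cup: Small cream china cup with an orange and brown fruit pattern, standing in the front part of the worktop: bowl 60 mm across, about 50 mm inside, 62 mm high, 200 g. Origin: on the underside, 12.5 mm from the bowl's axis; the bowl lies towards the cup's +y, its handle towards -y.
- cup_mouth (a point): Centre of the cup's mouth, at rim height (62 mm).
- used_spoon: Teaspoon with a light blue handle, 138 mm long, 13 mm high; to be left alone.
- wooden_spoon: Wooden spoon, 297 mm long, lying at the left; to be left alone.
- tumbler: Clear drinking glass, 81 mm across, 92 mm high, standing further back; to be left alone.
- used_fork: Fork with a light blue handle, 205 mm long, 17 mm high, lying further right; to be left alone.

How it is judged:
By the outcome, as a careful person would: the job done as asked, in the order asked, and still so for the second after the job is handed in, with the robot touching nothing.
It also fails if it takes over 58 s, if anything falls off the work surface, if the arm or the gripper's body presses on something with over 40 N, if the wrist force passes 120 N, or if a joint passes its speed limit or range.

## Working session

There is one attempt and no reset: what is moved stays moved. The work goes in short steps, Python scripts to look and compute and a shell command to move; the robot and the scene stay as the last step left them, time stands still between calls to the robot, and variables do not carry over. Pictures are saved under pics/ and viewed, at most 10 in all, crops included, and the job is handed in when it is done.

```bash
mkdir -p pics; cat > h.py <<'E'
import numpy as np, cv2
from bench import arm, optics, ticket
from scipy.spatial.transform import Rotation as R
def ray(c,px):
    K=c["mtx"]; K=np.array(K); k1=c["k1"]
    u=cv2.undistortPoints(np.array([[px]],float),K,np.array([k1,0,0,0.]))[0,0]
    Rm=cv2.Rodrigues(np.array(c["rvec"],float))[0]; t=np.array(c["tvec"],float).ravel()
    return -Rm.T@t, Rm.T@np.array([u[0],u[1],1.])
def at_z(c,px,z):
    o,d=ray(c,px); return o+d*(z-o[2])/d[2]
def tri(a,pa,b,pb):
    o1,d1=ray(a,pa);o2,d2=ray(b,pb)
    s=np.linalg.lstsq(np.c_[d1,-d2],o2-o1,rcond=None)[0]
    p,q=o1+d1*s[0],o2+d2*s[1]; return (p+q)/2,np.linalg.norm(p-q)
def tool(p,yaw=None):
    s=arm.read_state(); T=R.from_quat(s["tool_rot"])
    return T.inv().apply(np.array(p)-s["tool_pos"])*1000
E
python3 - <<'E'
from h import *
np.set_printoptions(precision=4,suppress=True)
s=arm.read_state(); print(s["tool_pos"],R.from_quat(s["tool_rot"]).as_matrix(),s["time_s"])
Z={"tub_mouth":.1,"cap_arrow":.122,"cap":.084,"cup_mouth":.062,"stained_cup":0,"tub":0,"used_spoon":0,"wooden_spoon":0,"tumbler":0,"used_fork":0}
C={}
for cam in("side","top","wrist"):
    c=C[cam]=optics.capture(cam); cv2.imwrite(f"pics/{cam}0.png",c["img"])
    print(cam,ray(c,(256,192)))
    for q,z in Z.items():
        for r in optics.pinpoint(cam,q)[:2]: print(q,np.array(r["pixel"]),round(r["score"],2),at_z(c,r["pixel"],z))
a=np.hstack([C["side"]["img"],C["top"]["img"]]); cv2.imwrite("pics/both.png",cv2.resize(a,(800,300)))
E
```

```text
[0.2344 0.5788 0.2139] [[-0.9269  0.3754 -0.0005]
 [ 0.3754  0.9269 -0.0013]
 [ 0.     -0.0014 -1.    ]] 0.0
side (array([ 0.1582, -0.7506,  0.6819]), array([ 0.4039,  0.7403, -0.5375]))
cap_arrow [200.7 168. ] 0.56 [0.5065 0.1917 0.122 ]
cap [185.4 184.7] 0.72 [0.4605 0.1914 0.084 ]
cup_mouth [243.9 294.7] 0.8 [ 0.427  -0.2114  0.062 ]
stained_cup [280.3 256. ] 0.5 [ 0.587  -0.0868  0.    ]
tub [189.3 212.2] 0.83 [0.4616 0.1839 0.    ]
used_spoon [279.2 253. ] 0.78 [ 0.5903 -0.0763  0.    ]
wooden_spoon [196.9 174.7] 0.55 [0.5558 0.3631 0.    ]
wooden_spoon [367.4 277. ] 0.17 [ 0.7222 -0.2403  0.    ]
tumbler [370.9 279.1] 0.84 [ 0.7247 -0.2493  0.    ]
used_fork [316.4 304.4] 0.79 [ 0.5743 -0.2531  0.    ]
top (array([0.4252, 0.0575, 1.1444]), array([ 0.1558,  0.0026, -0.9879]))
cap_arrow [217.1 224.7] 0.65 [0.4936 0.1752 0.122 ]
cap_arrow [343.5 152.3] 0.6 [ 0.7001 -0.2053  0.122 ]
cap [216.  238.3] 0.7 [0.4556 0.1833 0.084 ]
cup_mouth [346.  243.1] 0.67 [ 0.4305 -0.2108  0.062 ]
stained_cup [343.9 243.7] 0.63 [ 0.4291 -0.2193  0.    ]
tub [217.9 238.8] 0.44 [0.4562 0.1872 0.    ]
used_spoon [294.4 195.3] 0.51 [ 0.5914 -0.0653  0.    ]
wooden_spoon [162.4 210.9] 0.67 [0.5513 0.368  0.    ]
used_fork [349.5 198.1] 0.52 [ 0.5773 -0.2468  0.    ]
wrist (array([0.1698, 0.6052, 0.3848]), array([ 0.2502, -0.1026, -0.9629]))
```

View pics/both.png

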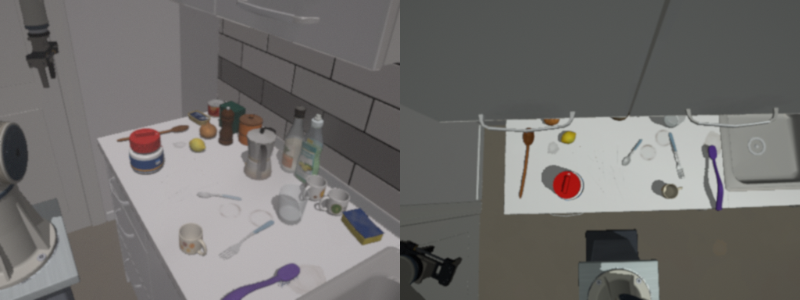

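```bash
python3 - <<'E'
import cv2
a=cv2.imread("pics/side0.png");b=cv2.imread("pics/top0.png")
import numpy as np
cv2.imwrite("pics/cr.png",np.hstack([cv2.resize(a[130:250,130:250],(400,400),interpolation=2),cv2.resize(b[190:290,160:260],(400,400),interpolation=2)]))
E
```

```text
(no output)
```

View pics/cr.png

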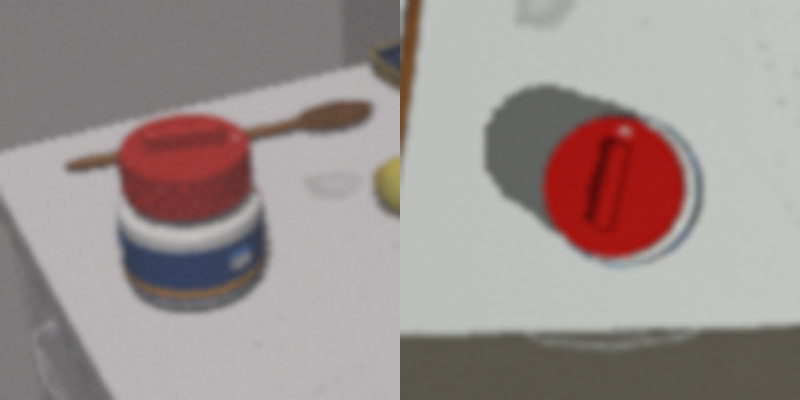

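The side view shows the red cap at about (187,170) and the cup at about (245,300). In the top view the cap disc is centred near (213.5,236.8) with its arrow at (216,222.7), so the bar's yaw is about -12°. The cup in the top view is at (345,243). Next I move above the cap.

```bash
python3 -m crank '[[91,[-355,-283,-46],-10],[91,[-355,-283,-46],-10],[91,[-355,-283,-46],-10],[91,[-355,-283,-46],-10],[91,[-355,-283,-46],-10],[91,[-355,-283,-46],-10],[91,[-355,-283,-46],-10],[91,[-355,-283,-46],-10],[91,[-355,-283,-46],-10],[91,[-355,-283,-46],-10],[91,[-355,-283,-46],-10]]'
python3 - <<'E'
from h import *
np.set_printoptions(precision=4,suppress=True)
s=arm.read_state(); print(s["tool_pos"],R.from_quat(s["tool_rot"]).as_matrix(),s["qpos"])
c=optics.capture("wrist"); cv2.imwrite("pics/w1.png",c["img"])
for q,z in(("cap_arrow",.122),("cap",.084),("tub",0),("tub_mouth",.1)):
    for r in optics.pinpoint("wrist",q)[:2]: print(q,np.array(r["pixel"]),r["score"],at_z(c,r["pixel"],z))
# cap top via red mask ellipse
m=optics.masks_of("wrist","cap")
print([(r["score"],r["region"].sum()) for r in m])
E
```

```text
time_s: 3.02
tool_pos: [0.4569, 0.1847, 0.2604]
tool_rot: [0.104, 0.995, 0.0, -0.0]
wrist_force: [-0.2, -0.1, 0.6]
finger_gap: 0.992
grip_force: 0.0
[0.4569 0.1847 0.2604] [[-0.9783  0.2073 -0.0004]
 [ 0.2073  0.9783  0.0001]
 [ 0.0004 -0.     -1.    ]] [ 0.381   0.0997  1.8552  0.0002  1.187  -0.9811]
cap_arrow [262.2 213.6] 0.84 [0.4999 0.182  0.122 ]
cap [258.2 173.9] 0.65 [0.4613 0.1857 0.084 ]
[(0.88, np.int64(6373)), (0.72, np.int64(600))]
```

View pics/w1.png

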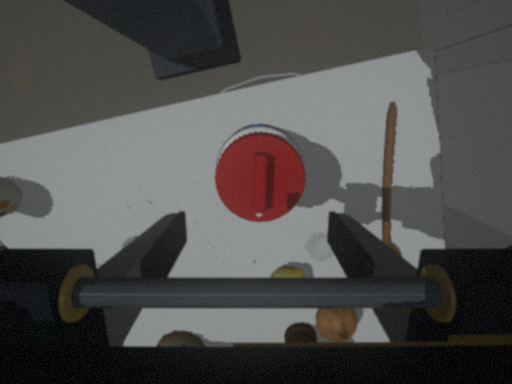

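The wrist view shows the cap disc centred near (260,177) with its arrow at (260,214). The bar runs almost along the image column. I'll fit it numerically.

```bash
python3 - <<'E'
from h import *
np.set_printoptions(precision=4,suppress=True)
from scipy.optimize import least_squares
def red(c,box):
    im=c["img"].astype(int); m=((im[...,2]-np.maximum(im[...,0],im[...,1]))>60).astype(np.uint8)
    x0,y0,x1,y1=box; k=np.zeros_like(m); k[y0:y1,x0:x1]=m[y0:y1,x0:x1]
    k=cv2.morphologyEx(k,cv2.MORPH_CLOSE,np.ones((9,9)))
    ct=max(cv2.findContours(k,cv2.RETR_EXTERNAL,cv2.CHAIN_APPROX_NONE)[0],key=cv2.contourArea)
    return m,ct[:,0].astype(float)
def proj(c,P): return cv2.projectPoints(P,np.array(c["rvec"],float),np.array(c["tvec"],float),np.array(c["mtx"],float),np.array([c["k1"],0,0,0.]))[0][:,0]
th=np.linspace(0,2*np.pi,120,endpoint=False)
def sil(c,x,y):
    P=[np.c_[x+.051*np.cos(th),y+.051*np.sin(th),0*th+z] for z in(.084,.122)]
    return cv2.convexHull(proj(c,np.vstack(P)).astype(np.float32))
for cam,box in(("wrist",(190,110,330,240)),("top",(180,200,250,270)),("side",(150,140,220,210))):
    c=optics.capture(cam); m,ct=red(c,box)
    f=lambda p:[cv2.pointPolygonTest(sil(c,*p),tuple(map(float,q)),True) for q in ct]
    s=least_squares(f,[.457,.184],loss="soft_l1"); print(cam,s.x,np.sqrt(np.mean(s.fun**2)),len(ct))
    if cam=="wrist":
        im=c["img"].astype(int)
        w=im[195:225,235:285].min(2); w=np.clip(w-110,0,None); yy,xx=np.mgrid[195:225,235:285]
        # restrict to inside the cap
        pa=(np.array([(xx*w).sum(),(yy*w).sum()])/w.sum()); A=at_z(c,pa,.122); print("arrow",pa,A,w.sum())
        for r in optics.pinpoint("wrist","cap_arrow")[:1]:
            A=at_z(c,r["pixel"],.122); d=A[:2]-s.x; print(A,np.linalg.norm(d),np.degrees(np.arctan2(d[1],d[0])))
        g=im[...,2][140:218,225:300]; cv2.imwrite("pics/bar.png",cv2.resize(c["img"][120:230,205:315],(550,550),interpolation=2))
E
```

```text
wrist [0.4595 0.1861] 4.085055330549113 258
arrow [258.919 221.324] [0.5089 0.1757 0.122 ] 8689
top [0.4569 0.1928] 1.1983086406727146 13
side [0.457 0.184] 2.474257289677539 104
```

View pics/bar.png

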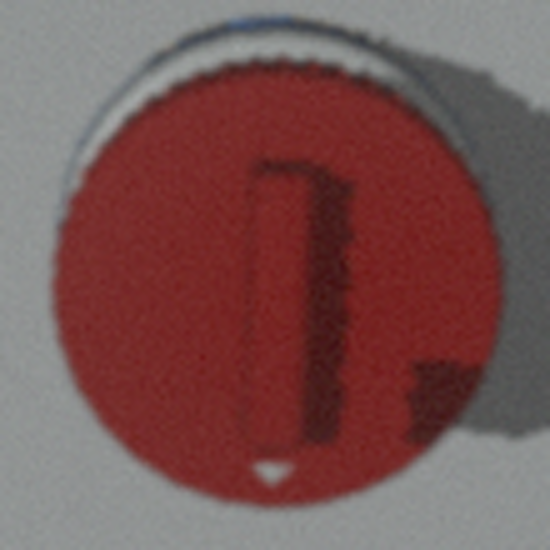

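```bash
python3 - <<'E'
from h import *
np.set_printoptions(precision=4,suppress=True)
c=optics.capture("wrist")
a=at_z(c,(261,154.2),.138);b=at_z(c,(259.4,209),.138);print(a,b,b-a,np.degrees(np.arctan2(*(b-a)[1::-1])),"mid",(a+b)/2)
print("arrow",at_z(c,(259.4,214.5),.122),"left/right",at_z(c,(215.6,177),.122),at_z(c,(305.4,177),.122),"near",at_z(c,(260,221),.122))
print(tool((a+b)/2))
E
```

```text
[0.4308 0.194  0.138 ] [0.489 0.18  0.138] [ 0.0582 -0.014   0.    ] -13.491202199013845 mid [0.4599 0.187  0.138 ]
arrow [0.501  0.1777 0.122 ] left/right [0.4475 0.1391 0.122 ] [0.4683 0.2369 0.122 ] near [0.5089 0.1767 0.122 ]
[ -1.7481   3.7173 122.5901]
```

```bash
python3 -m crank '[[36,[-2,3,40],1.5],[36,[-2,3,80],1.5],[36,[-2,3,110],1.5],[36,[-2,3,125],1.5],[36,[-2,3,133],1.5],[36,[-2,3,133],1.5],[0,[-2,3,133],1.5],[0,[-2,3,133],1.5],[0,[-2,3,133],1.5],[0,[-2,3,133],1.5],[0,[-2,3,133],1.5]]'; python3 -c "
from h import *
s=arm.read_state();print(s['torque'],s['qpos'],s['finger_gap']*92)"
```

```text
time_s: 4.95
tool_pos: [0.4605, 0.1865, 0.128]
tool_rot: [0.118, 0.993, 0.0, 0.0]
wrist_force: [1.7, 1.5, 3.3]
finger_gap: 0.146
grip_force: 30.0
[ 0.32129739 -0.17202675  0.01522905] [ 3.81764827e-01  2.63034364e-01  1.98460469e+00  1.51775621e-04
  8.92816818e-01 -9.52625686e-01] 13.452554299627565
```

```bash
python3 -m crank '[[0,[0,0,3],0],[0,[0,0,6],0],[0,[0,0,9],0],[0,[0,0,11],0],[0,[0,0,13],0],[0,[0,0,13],0]]'; python3 -c "
from h import *
s=arm.read_state();print(s['torque'],s['tool_pos'])"
```

```text
time_s: 5.7
tool_pos: [0.4619, 0.1868, 0.1178]
tool_rot: [0.118, 0.993, 0.001, 0.002]
wrist_force: [-7.5, -3.5, 41.3]
finger_gap: 0.148
grip_force: 30.1
[-0.60538368  1.26501956  0.01157904] [0.46191836 0.18677178 0.11782742]
```

```bash
python3 -m crank '[[0,[0,0,-1],0],[0,[0,0,-1],-5],[0,[0,0,-1],-12],[0,[0,0,-1],-20],[0,[0,0,-1],-28],[0,[0,0,-1],-36],[0,[0,0,-1],-44],[0,[0,0,-1],-52],[0,[0,0,-1],-60],[0,[0,0,-1],-60]]'; python3 - <<'E'
from h import *
s=arm.read_state();print(s['torque'],s['tool_pos'],s['qpos'][5])
c=optics.capture("wrist");cv2.imwrite("pics/w2.png",c["img"])
for k in("top","side"):
    c=optics.capture(k)
    for r in optics.pinpoint(k,"cap_arrow")[:2]: print(k,r["score"],r["pixel"],at_z(c,r["pixel"],.113))
E
```

```text
time_s: 6.95
tool_pos: [0.4618, 0.188, 0.1181]
tool_rot: [-0.395, 0.919, 0.001, 0.002]
wrist_force: [-3.7, 5.3, 27.2]
finger_gap: 0.149
grip_force: 30.1
[1.34381908 0.99988906 0.03637575] [0.46177969 0.18802437 0.1180624 ] -2.0018665671345097
side 0.92 [190.1, 164.1] [0.49496482 0.24042293 0.113     ]
```

View pics/w2.png

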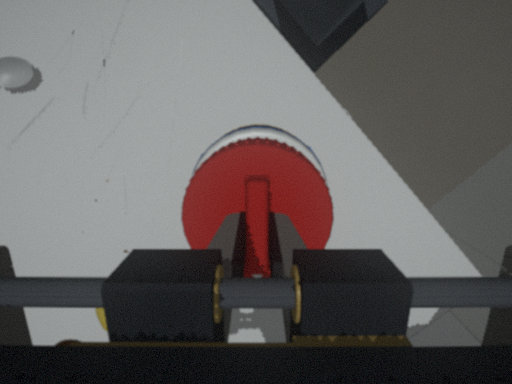

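The bar and the gripper turned together by about 60°. Now I lift.

```bash
python3 -m crank '[[0,[0,0,-6],0],[0,[0,0,-12],0],[0,[0,0,-18],0],[0,[0,0,-28],0],[0,[0,0,-45],0],[0,[0,0,-65],0],[0,[0,0,-75],0],[0,[0,0,-75],0]]'; python3 - <<'E'
from h import *
s=arm.read_state();print(s['torque'],s['tool_pos'],s['qpos'][5])
c=optics.capture("side");C=cv2.resize(c["img"][100:260,110:270],(400,400));w=optics.capture("wrist")["img"]
cv2.imwrite("pics/s3.png",np.hstack([C,cv2.resize(w,(400,300))[:,:][np.r_[0:300,[299]*100]]]))
E
```

```text
time_s: 8.2
tool_pos: [0.46, 0.1862, 0.1906]
tool_rot: [-0.394, 0.919, -0.0, 0.0]
wrist_force: [-0.1, -0.3, -1.1]
finger_gap: 0.153
grip_force: 30.0
[0.11703274 0.06118402 0.03316633] [0.46004239 0.1861799  0.1906434 ] -1.9998266830866582
```

View pics/s3.png

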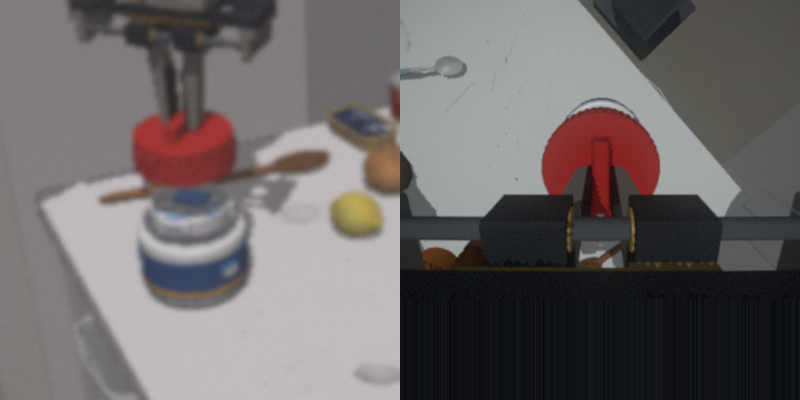

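The cap is off and held level, and the tablet shows in the open mouth. I set the cap down at about (0.46, 0.02).

```bash
python3 -m crank '[[0,[40,-38,0],0],[0,[80,-76,0],0],[0,[123,-117,0],0],[0,[123,-117,0],0],[0,[123,-117,50],0],[0,[123,-117,100],0],[0,[123,-117,130],0],[0,[123,-117,140],0],[0,[123,-117,145],0],[0,[123,-117,146],0],[0,[123,-117,146],0]]'
```

```text
time_s: 9.68
tool_pos: [0.4608, 0.0166, 0.0454]
tool_rot: [-0.394, 0.919, -0.0, 0.001]
wrist_force: [-0.4, -0.1, -1.2]
finger_gap: 0.142
grip_force: 30.0
```

```bash
python3 -m crank '[[0,[0,0,1.5],0],[0,[0,0,3],0],[0,[0,0,3],0]]'
```

```text
time_s: 10.05
tool_pos: [0.4605, 0.0161, 0.0432]
tool_rot: [-0.394, 0.919, -0.0, 0.0]
wrist_force: [-5.5, -3.5, 23.9]
finger_gap: 0.152
grip_force: 30.0
```

```bash
python3 -m crank '[[0,[0,0,-1],0],[44,[0,0,-1],0],[44,[0,0,-1],0],[44,[0,0,-1],0],[44,[0,0,-15],0],[44,[0,0,-60],0],[44,[0,0,-120],0],[44,[-40,38,-180],0],[44,[-80,76,-190],0],[44,[-123,117,-190],0],[44,[-123,117,-190],0],[44,[-123,117,-190],0]]'
python3 - <<'E'
from h import *
np.set_printoptions(precision=4,suppress=True)
s=arm.read_state();print(s['tool_pos'],s['qpos'])
w=optics.capture("wrist")
r=optics.pinpoint("wrist","tablet");print(r[:2])
if r: print(at_z(w,r[0]["pixel"],.092))
m=optics.masks_of("wrist","tablet")
if m: print(m[0]["score"],m[0]["region"].sum(),cv2.minAreaRect(np.argwhere(m[0]["region"])[:,::-1].astype(np.float32)))
for r in optics.pinpoint("wrist","tub_mouth")[:1]: print("mouth",at_z(w,r["pixel"],.1))
t=optics.capture("top"); r=optics.pinpoint("top","cap"); print("cap",[(q["score"],at_z(t,q["pixel"],0)) for q in r[:2]])
cv2.imwrite("pics/w4.png",np.hstack([cv2.resize(w["img"][100:280,160:360],(444,400),interpolation=2),cv2.resize(t["img"][190:290,190:280],(356,400))]))
E
```

```text
time_s: 11.55
tool_pos: [0.4596, 0.1862, 0.2319]
tool_rot: [-0.395, 0.919, -0.0, -0.0]
wrist_force: [0.2, -0.5, -0.1]
finger_gap: 0.478
grip_force: 0.0
[0.4596 0.1862 0.2319] [ 0.3822  0.1327  1.8837 -0.0005  1.1255 -2.0008]
[{'pixel': [254.8, 182.2], 'score': 0.92}, {'pixel': [57.1, 92.0], 'score': 0.27}]
[0.4654 0.1882 0.092 ]
0.91 846 ((254.0, 181.0), (26.0, 34.0), 90.0)
mouth [0.4607 0.1877 0.1   ]
cap [(0.59, array([0.4621, 0.0215, 0.    ]))]
```

View pics/w4.png

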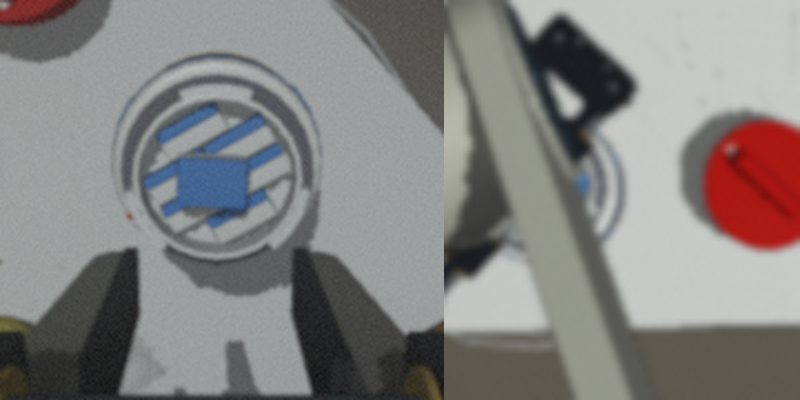

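The wrist crop shows the loose blue-topped tablet at about (256,183) with its long side nearly along tool y. The cap stands bar-up on the worktop. I'll refine the tablet pose from its blue region.

```bash
python3 - <<'E'
from h import *
np.set_printoptions(precision=4,suppress=True)
w=optics.capture("wrist")
P=[at_z(w,(160+x/2.22,100+y/2.22),.108) for x,y in((178,155),(250,160),(247,212),(178,207))]
print([round(np.linalg.norm(P[i]-P[(i+1)%4])*1e3,1) for i in range(4)])
T=[tool(p) for p in P]; print(np.array(T),np.mean(T,0))
m=optics.masks_of("wrist","tablet")[0]; print(m["pixel"],tool(at_z(w,m["pixel"],.108)))
c=optics.capture("side")
for cam in("side","top"):
    c=optics.capture(cam)
    for q,z in(("tablet",.1),("cup_mouth",.062)):
        for r in optics.pinpoint(cam,q)[:1]: print(cam,q,r["score"],at_z(c,r["pixel"],z))
E
```

```text
[np.float64(34.2), np.float64(25.8), np.float64(33.5), np.float64(25.6)]
[[ 12.1139 -18.146  123.5199]
 [  9.6887  16.0156 123.5207]
 [-16.044   14.9174 123.5131]
 [-13.5139 -18.5256 123.5124]] [ -1.9388  -1.4346 123.5165]
[162.9, 64.3] [115.9252 -91.2833 123.55  ]
side tablet 0.58 [0.4552 0.1736 0.1   ]
side cup_mouth 0.67 [ 0.4297 -0.2182  0.062 ]
top cup_mouth 0.81 [ 0.4214 -0.2103  0.062 ]
```

```bash
python3 -m crank '[[54,[-2,-1.5,50],4],[54,[-2,-1.5,90],4],[54,[-2,-1.5,115],4],[54,[-2,-1.5,126],4],[54,[-2,-1.5,130],4],[54,[-2,-1.5,130],4],[0,[-2,-1.5,130],4],[0,[-2,-1.5,130],4],[0,[-2,-1.5,130],4],[0,[-2,-1.5,130],4]]'
```

```text
time_s: 13.55
tool_pos: [0.4628, 0.1868, 0.1021]
tool_rot: [-0.362, 0.932, 0.0, 0.0]
wrist_force: [-0.7, -0.6, 6.3]
finger_gap: 0.362
grip_force: 29.9
```

```bash
python3 -m crank '[[0,[0,0,-20],0],[0,[0,0,-60],0],[0,[40,-36,-98],5],[0,[80,-73,-98],12],[0,[120,-109,-98],20],[0,[160,-146,-98],28],[0,[200,-182,-98],36],[0,[240,-219,-98],42],[0,[280,-255,-98],45],[0,[297,-270,-98],45],[0,[297,-270,-98],45],[0,[297,-270,-98],45]]'
python3 - <<'E'
from h import *
np.set_printoptions(precision=4,suppress=True)
s=arm.read_state();print(s['tool_pos'],s['qpos'])
w=optics.capture("wrist")
for r in optics.pinpoint("wrist","cup_mouth")[:2]: print(r,at_z(w,r["pixel"],.062))
for k in("side","top"):
    c=optics.capture(k)
    for r in optics.pinpoint(k,"cup_mouth")[:1]: print(k,r,at_z(c,r["pixel"],.062))
cv2.imwrite("pics/w5.png",w["img"])
E
```

```text
time_s: 15.05
tool_pos: [0.4254, -0.2124, 0.1994]
tool_rot: [0.022, 1.0, 0.0, -0.0]
wrist_force: [-0.5, -0.4, -1.3]
finger_gap: 0.36
grip_force: 29.9
[ 0.4254 -0.2124  0.1994] [-0.4664  0.1359  1.959   0.0004  1.0472 -1.9928]
{'pixel': [255.0, 178.7], 'score': 0.93} [ 0.4265 -0.2144  0.062 ]
side {'pixel': [244.0, 294.1], 'score': 0.67} [ 0.4279 -0.2101  0.062 ]
top {'pixel': [345.7, 242.7], 'score': 0.39} [ 0.4317 -0.21    0.062 ]
```

View pics/w5.png

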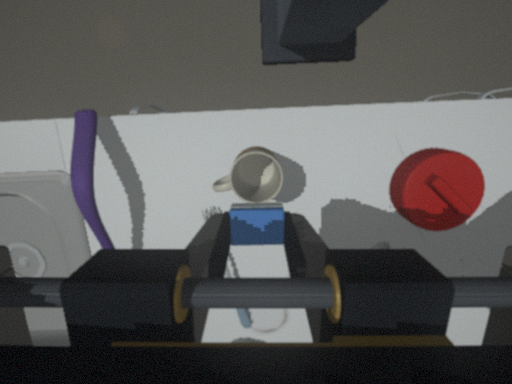

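The wrist view shows the cup's rim centred near (256,177) with its handle to the left. The tablet is held square at (257,226).

```bash
python3 - <<'E'
from h import *
np.set_printoptions(precision=2,suppress=True)
w=optics.capture("wrist")
for p in((256.5,174),(256,177),(255,178.7)): print(tool(at_z(w,p,.062)))
z=arm.read_state()["tool_pos"][2]+.006
for p in((231,209),(284,209),(284,244),(231,244)): print("tab",tool(at_z(w,p,z)))
print(tool(at_z(w,(231,175),.062)),tool(at_z(w,(282,175),.062)),tool(at_z(w,(256,201),.062)))
E
```

```text
[  3.99  -0.22 137.64]
[  0.59  -0.78 137.64]
[ -1.35  -1.89 137.64]
tab [ 12.92 -15.84  -6.  ]
tab [12.91 16.49 -6.  ]
tab [-10.4   17.07  -6.  ]
tab [-10.39 -16.37  -6.  ]
[  2.86 -28.47 137.64] [  2.86  28.04 137.64] [-27.31  -0.79 137.64]
```

```bash
python3 -m crank '[[0,[0.5,-0.5,50],0],[0,[0.5,-0.5,95],0],[0,[0.5,-0.5,120],0],[0,[0.5,-0.5,130],0],[0,[0.5,-0.5,132],0],[0,[0.5,-0.5,132],0]]'; python3 -c "
from h import *
c=optics.capture('side');w=optics.capture('wrist')
cv2.imwrite('pics/s6.png',np.hstack([cv2.resize(c['img'][220:340,180:300],(400,400)),cv2.resize(w['img'][90:290,156:356],(400,400))]))"
```

```text
time_s: 16.15
tool_pos: [0.4258, -0.2138, 0.0684]
tool_rot: [0.022, 1.0, -0.0, 0.001]
wrist_force: [0.2, -0.0, -0.3]
finger_gap: 0.364
grip_force: 29.9
```

View pics/s6.png

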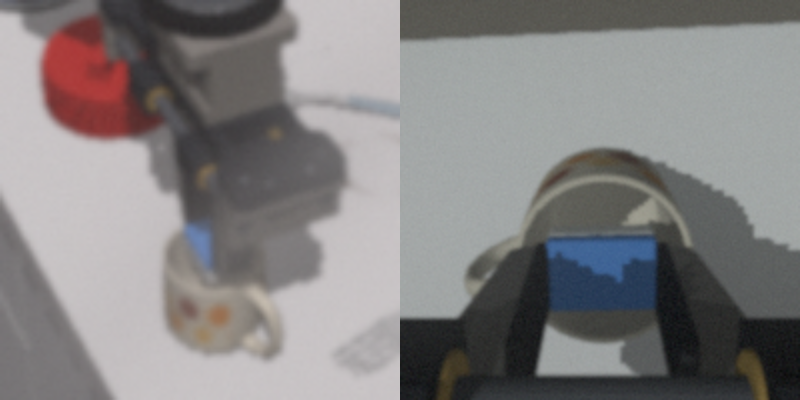

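The tablet is centred over the cup mouth: the rim centre is at about (606,259) in the crop and the tablet at (602,272). No contact force shows. I release it.

```bash
python3 -m crank '[[60,[0,0,0],0],[60,[0,0,0],0],[60,[0,0,0],0],[60,[0,0,0],0],[60,[0,0,-30],0],[60,[0,0,-80],0],[60,[0,0,-130],0],[60,[0,0,-160],0],[60,[0,0,-160],0],[60,[0,0,-160],0]]'; python3 - <<'E'
from h import *
w=optics.capture("wrist")
for q in("tablet","cup_mouth"): print([(r["score"],r["pixel"]) for r in optics.pinpoint("wrist",q)[:2]])
print(arm.read_state()["wrist_force"])
c=optics.capture('side')
cv2.imwrite('pics/w7.png',np.hstack([cv2.resize(c['img'][130:330,130:330],(400,400)),cv2.resize(w['img'][110:230,196:316],(400,400))]))
E
```

```text
time_s: 17.5
tool_pos: [0.4245, -0.2132, 0.2266]
tool_rot: [0.022, 1.0, 0.0, -0.001]
wrist_force: [0.2, -0.2, -0.9]
finger_gap: 0.655
grip_force: 0.0
[(0.69, [259.9, 166.3])]
[(0.96, [256.1, 173.4])]
[0.36787054 0.30499048 0.91194984]
```

View pics/w7.png

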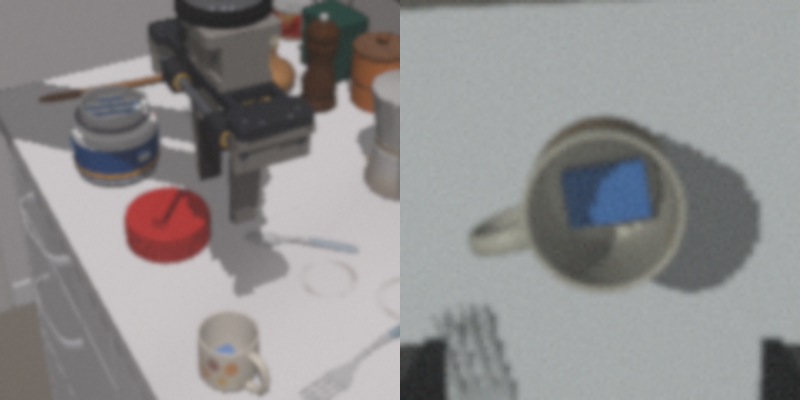

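The tablet lies in the upright cup, the cap is on the worktop with its bar up, and the robot is clear of everything.

```bash
python3 -c "
from bench import ticket
print(ticket.job_done())"
```

```text
the job is handed in; nothing more can be done
None
```

The job is handed in at about 17.5 s of the 58 s allowed: the tub is open, its cap is on the worktop with the grip bar up, and the tablet is in the upright fruit-patterned cup.

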